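# Put the setting block away, then hold the lever level over its two-pin fixture

### The arm

A 6-joint arm with a two-finger parallel gripper is mounted at the origin on a cart in front of the work surface, level with it; the furniture and walls round the work are solid. World frame = base frame: x ahead of the robot, y to its left, z up, the work surface at z = 0. Lengths are in m, angles in rad, forces in N, time in s.
With the tool pointing down it reaches from about 0.35 to 0.775 m from the base axis. Payload 5.5 kg.
Tool frame: the origin (TCP) lies at the very end of the fingers, on their centre line; the grasp point (between the pads) lies env.hold_point_z behind it (env.hold_point_z is the distance from the TCP to the grasp point, in m); z points along the fingers, y is the line along which they close (so a half turn about z gives the same grasp; the last joint's range is limited). The gripper opens to 85 mm and grips with 20 to 120 N. Pads are 22 mm wide; open, the fingers measure 114 mm over their backs; the gripper's body (76 mm by 85 mm) begins 54 mm behind the grasp point. The pads swing forward as they close: fully open they stand 13 mm farther back than shut.
Start: joints at [-1.38, 0.313, 0.046, 1.304, 0, 1.431], TCP at [0.187, -0.544, 0.231] pointing down, gripper open.
Joint ranges: [-2.76, 2.76], [-0.86, 1.69], [-1.03, 1.26], [-2.2, 2.34], [-1.47, 1.5], [-3.14, 3.14]. Speed limits (rad/s): [2.57, 2.57, 3.14, 3.14, 3.14, 3.14].

### API

Orientations are given as a unit quaternion [w, x, y, z].
In Python, from workcell import env gives the robot as it stands.
- The arm moves only by the tool carry_out, never from a script. Its argument "steps" is a list of rows, each a list of 3 entries, a list of its own where there are three numbers: the turn, a rotation vector about the tool's x, y, z in degrees, then the shift along the tool's x, y, z in cm, then the closure in counts, from 0 (fully open) to 255 (shut). A call has exactly 8 rows; each row is the pose to reach, as a shift and turn from the pose commanded when the call began, along the tool's axes at that moment; what a row does not reach only later rows make up. A row lasts 1/8 s, in which the tool goes at most 62.5 mm and 10.7 degrees, less where a joint would pass 70% of its speed; a pose out of reach is approached as far as the arm can. A call with a gripper value outside its range is refused whole. The fingers move at their own pace and stop on an object; "force" is the grip in N (left out, the last holds). Time passes only in rows, so rows that repeat a pose let the fingers close, or fill a call up. It gives the time, the measured TCP pose, the force, the opening and the grip force at its end, in the units of the state.
- env.get_state(): the state, without advancing time (a new reading comes with each control period).
- env.read_camera(name): name is "side" or "top"; returns (picture, depth): 420x560x3 uint8, red, green, blue; 420x560 float32, m along the optical axis (not along the pixel's ray), 0 where there is no reading.
- env.get_calibration(name): a dict with "fx", "fy", "cx", "cy" (pixels), "origin" and "orientation" of the camera in the world. Camera axes: x right, y up, looking along -z (the intrinsics and any distortion apply to the point x, -y, -z); pixel columns grow to the right and rows downward; lengths in m; the calibration is good to about 2 mm. A picture is of the moment at which its call begins. get_calibration takes no time and is no camera call.
- env.hand_in(): hands the job in; it is judged then, once.
The state is a dict: "clock": time; "joint_pos": joint angles; "qvel": joint speeds; "tau": joint torques, N m; "tcp_pos": TCP position; "orientation": TCP orientation; "wrist_force": force on the tool from outside, world axes, zero at the start; "ft_torque": the same for the moment, N m; "finger_gap": finger opening in m; "grip_force": force on a finger pad.
Only numpy, scipy, OpenCV 4.12 (cv2) and the standard library are available. Lean on these libraries where they do the work, as an engineer would, in place of code of your own. Each camera call takes 0.05 s, during which the arm holds its last target. There are 200 camera calls.

### The job

Put the steel setting block that stands on the two-pin fixture back into its own slot of the wooden block stand, the one it fits closely, upright and fully home. Then lift the cast lever by its balance point and hold it level about 2.5 cm above the fixture's pins, with its big bore over the thick stud and its small eye over the thin pin, so that I can slip a washer onto each; finish while still holding it there. Leave everything else where it is.

Things in the scene. Friction and masses are not known exactly. Their poses are not given: they have to be found in the camera images.
- lever_balance (a point): Balance point of the loose lever: middle of its bar's cross-section, 45 mm from the boss's axis, 85 mm from the eye's and 16 mm above the undersides of boss and eye (so 16 mm above the bench as it lies). The bar here is 16 mm wide and 16 mm tall, and bare for 26 mm toward the boss and 72 mm toward the eye. x points along the bar to the eye, y across it, z up.
- lever_bore (a point): Centre of the bore at the underside of the lever's big boss; axes as the balance point's.
- lever_eye (a point): Centre of the hole at the underside of the lever's small eye; axes as the balance point's.
- lever: Cast dark-steel lever lying on the bench, 162 mm long, 0.4 to 0.65 kg: a big round boss (38 mm diameter, 33 mm tall, 16 mm bore) and a small round eye (25 mm diameter, 27 mm tall, 10 mm hole), axes 130 mm apart, joined by a straight bar. Boss and eye have flush undersides; the bar's underside is 8 mm above them. Origin: the point of lever_bore, axes as the balance point's.
- fixture: Fixed two-pin fixture: aluminium plate 182 x 56 x 12 mm flat on the bench, with a thick upright steel stud (13 mm diameter) at -x and a thin upright pin (7 mm) at +x, 130 mm apart on the plate's long centre line, both rising to 40 mm above the bench. Origin under the plate's centre; x along the plate from stud to pin, z up.
- stud_tip (a point): Centre of the top of the thick stud, 40 mm above the bench, axes as the fixture's.
- pin_tip (a point): Centre of the top of the thin pin, 40 mm above the bench, axes as the fixture's.
- block_middle_center (a point): Centre of the loose ground-steel setting block that stands upright on the fixture's plate between the stud and the pin: 36 mm long (its x), 18 mm thick (its y), 55 mm tall (its z), 0.28 kg. Its underside is 12 mm above the bench.
- block_middle: The same block; origin at the centre of its underside.
- slot_middle_floor (a point): Centre of the floor of the block's own slot. The wooden stand's three slots lie in a row along x, 50 mm apart, equally long but of different width, in an order that changes. This one, empty, is 40 mm long (x), 21 mm wide (y) and 20 mm deep with a slight bevel; its floor is 18 mm, the top of the wood 38 mm above the bench, so the block stands 35 mm proud when home.
- stand: Fixed wooden block stand at the left end of the bench: a ply strip 158 x 68 x 6 mm carrying three beech slot pieces, 50 x 60 x 32 mm each, side by side along its x. Origin under its centre. A tall steel rack stands to its left and behind it (from x = 0.48, y = 0.37 outward), and a cabinet handle hangs 0.47 m above the bench behind it, at x = 0.55: keep the arm low and clear of both.
- slot_thin_floor (a point): Centre of the floor of the narrow slot (15 mm wide), in which the thin block stands; otherwise like the block's own slot.
- slot_thick_floor (a point): Centre of the floor of the wide empty slot (33 mm wide), which belongs to the thick block; otherwise like the block's own slot.
- block_thin_center (a point): Bystander: centre of the 12 mm thick setting block, 36 x 12 x 55 mm, standing in the narrow slot.
- block_thick_center (a point): Bystander: centre of the 30 mm thick setting block, 36 x 30 x 55 mm, standing on the bench at the back right.
- try_square: Bystander: try square lying on the bench at the back, 85 x 116 x 14 mm.
- screw_dish: Bystander: small steel dish of screws, 65 mm across, 19 mm tall, at the front right.
- masking_tape: Bystander: roll of masking tape, 96 mm across, 25 mm tall, at the back.
- offcut: Bystander: small dark wood offcut, 25 x 60 x 14 mm, lying at the front between lever and fixture.
- wax_tin: Bystander: round flat tin, 69 mm across, 25 mm tall, at the back right.

How it is judged:
By the outcome, as a careful person would: the job done as asked, in the order asked, and still so for the second after the job is handed in, while the arm keeps its last pose, push and grip.
It also fails if it takes over 54 s, if anything falls off the work surface, if the arm or the gripper's body presses on something with over 40 N, if the wrist force passes 120 N, or if a joint passes its speed limit or range.

## Working session

There is one attempt and no reset: what is moved stays moved. The work goes in short steps, Python scripts to look and compute and a tool call to move; the robot and the scene stay as the last step left them, time stands still between calls to the robot, and variables do not carry over. Pictures are saved under pics/ and viewed, at most 10 in all, crops included, and the job is handed in when it is done.

Besides the shell and the picture viewer there is one more tool, called after "Call:" by a JSON object that holds its "name" and its "arguments", one argument or row to a line. carry_out: Moves the arm, as the interface text tells. Its arguments: {"type":"object","properties":{"steps":{"type":"array","items":{"type":"array"}},"force":{"type":"number"}},"required":["steps"]}

```bash
ls; mkdir -p pics; python3 - <<'E'
from workcell import env
import cv2,numpy as np
print(env.hold_point_z, env.get_state())
for n in("top","side"):
    p,d=env.read_camera(n); cv2.imwrite(f"pics/{n}0.png",p[:,:,::-1]); np.savez(f"{n}0.npz",p=p,d=d); print(env.get_calibration(n))
E
```

```text
pics
0.0187 {'clock': 0.0, 'joint_pos': array([-1.37959126e+00,  3.13996200e-01,  4.50287194e-02,  1.30362783e+00,
       -5.68587201e-06,  1.43118740e+00]), 'qvel': array([-0.00038552, -0.00114514, -0.00062582,  0.00102106,  0.00061626,
       -0.00128316]), 'tau': array([-3.44273685e-04, -4.80621314e+01,  2.98535603e+01,  1.93235383e-02,
       -1.40115039e-04,  4.05018909e-06]), 'tcp_pos': array([ 0.18665612, -0.54333316,  0.23043162]), 'orientation': array([-8.99118371e-04,  9.86351024e-01,  1.64653725e-01, -2.60445470e-05]), 'wrist_force': array([0.1661573 , 0.41476831, 0.1103629 ]), 'ft_torque': array([ 0.02311449,  0.02895915, -0.0380557 ]), 'grip_force': 0.0, 'finger_gap': 0.08553593460427376}
{'fx': 382.6132475391676, 'fy': 382.6132475391676, 'cx': 277.42889629726847, 'cy': 201.96161774111502, 'origin': array([0.32309196, 0.10412692, 0.96982864]), 'orientation': array([-0.52214727, -0.06833179,  0.10378054,  0.84375506])}
{'fx': 440.36213739306703, 'fy': 440.36213739306703, 'cx': 278.6289564382509, 'cy': 211.7317057854443, 'origin': array([0.22460909, 0.64124217, 0.58896235]), 'orientation': array([-0.2023196 , -0.10838928,  0.4313199 ,  0.87251458])}
```

View pics/top0.png

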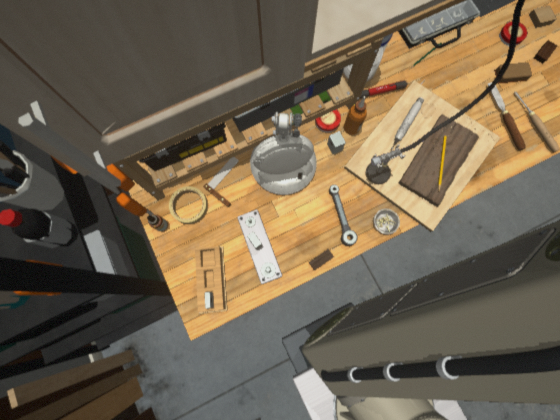

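View pics/side0.png

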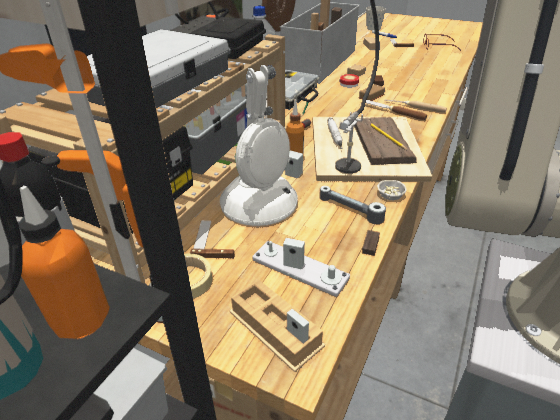

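Top shows the stand at about (210,280), with the thin block at (209,299); the fixture and block are at (256,243), the lever eye is at (335,188) and its boss at (348,238). I'll zoom in on both views.

```bash
cat > h.py <<'E'
import numpy as np,cv2
from scipy.spatial.transform import Rotation as R
from workcell import env
def rot(q): return R.from_quat(np.r_[q[1:],q[0]])
def cast(n,u,v,z):
    "pixel(s) -> world point on plane z"
    c=env.get_calibration(n); u=np.asarray(u,float);v=np.asarray(v,float)
    d=rot(c["orientation"]).apply(np.stack([(u-c["cx"])/c["fx"],-(v-c["cy"])/c["fy"],-np.ones_like(u)],-1))
    o=c["origin"]; return o+d*((z-o[2])/d[...,2])[...,None]
def proj(n,P):
    c=env.get_calibration(n); q=rot(c["orientation"]).inv().apply(np.atleast_2d(P)-c["origin"])
    return np.stack([c["cx"]+c["fx"]*q[:,0]/-q[:,2],c["cy"]-c["fy"]*q[:,1]/-q[:,2]],-1)
def cloud(n,d):
    c=env.get_calibration(n); v,u=np.indices(d.shape)
    q=np.stack([(u-c["cx"])/c["fx"]*d,-(v-c["cy"])/c["fy"]*d,-d],-1)
    return rot(c["orientation"]).apply(q.reshape(-1,3)).reshape(q.shape)+c["origin"]
E
python3 - <<'E'
from h import *
t=np.load("top0.npz");s=np.load("side0.npz")
a=cv2.resize(t['p'][175:315,185:370],None,fx=4,fy=4,interpolation=cv2.INTER_CUBIC)
b=cv2.resize(s['p'][175:375,220:400],None,fx=4,fy=3,interpolation=cv2.INTER_CUBIC)
cv2.imwrite("pics/a.png",a[:,:,::-1]);cv2.imwrite("pics/b.png",b[:,:,::-1])
for n,k in(("top",t),("side",s)):
    C=cloud(n,k['d'])
    for (u,v) in {"top":[(256,241),(249,222),(269,268),(207,256),(208,278),(209,297),(340,205),(348,238),(300,240),(335,188)],"side":[(293,243),(345,203),(377,212),(327,192),(250,295),(270,320),(260,400),(297,313)]}[n]: print(n,u,v,C[v,u].round(4))
E
```

```text
top 256 241 [0.4681 0.0956 0.0698]
top 249 222 [0.5279 0.09   0.019 ]
top 269 268 [0.4    0.0956 0.0419]
top 207 256 [0.4971 0.2202 0.0174]
top 208 278 [0.4466 0.2394 0.0198]
top 209 297 [0.3996 0.2466 0.0754]
top 340 205 [ 0.4633 -0.1362  0.0228]
top 348 238 [ 0.3814 -0.1178  0.003 ]
top 300 240 [ 0.4313 -0.0063  0.0025]
top 335 188 [ 0.5102 -0.1485  0.0148]
side 293 243 [0.474  0.1011 0.0671]
side 345 203 [ 0.4516 -0.1221  0.0159]
side 377 212 [ 0.3745 -0.0988  0.0321]
side 327 192 [ 0.4996 -0.1352  0.0229]
side 250 295 [0.506  0.206  0.0196]
side 270 320 [0.4429 0.2522 0.0389]
side 260 400 [ 0.4162  0.3402 -0.0339]
side 297 313 [0.399  0.2477 0.0736]
```

View pics/a.png

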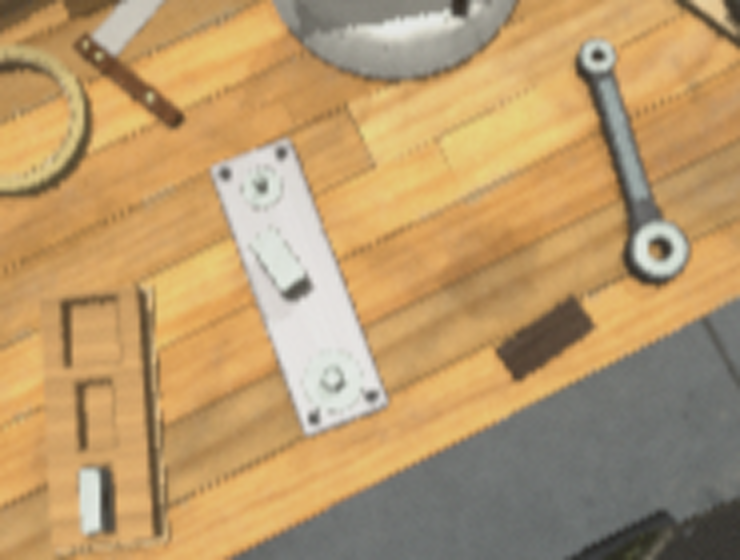

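View pics/b.png

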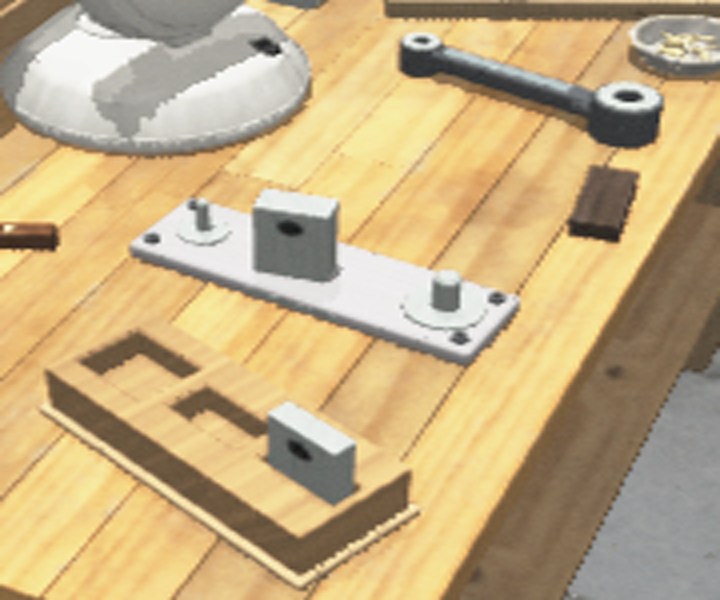

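The stand's middle slot (crop a, about (97,415)) is the narrower empty one, so it is the target. The stud is at the near end (332,378), the pin at the far end (261,186), and the lever boss at (658,250) with its eye at (597,57). Next I'll measure with masks.

```bash
cat > m.py <<'E'
from h import *
def rect(n,C,p,c,r,zlo,zhi,z,extra=None):
    m=(np.hypot(C[...,0]-c[0],C[...,1]-c[1])<r)&(C[...,2]>zlo)&(C[...,2]<zhi)
    if extra is not None: m&=extra
    m=cv2.morphologyEx(m.astype(np.uint8),cv2.MORPH_OPEN,np.ones((2,2)))
    k,l,st,_=cv2.connectedComponentsWithStats(m)
    m=l==1+np.argmax(st[1:,4])
    v,u=np.nonzero(m); P=cast(n,u,v,z)[:,:2]
    (cx,cy),(w,h),a=cv2.minAreaRect((P*1000).astype(np.float32))
    if w<h: a+=90
    print(n,"ctr",round(cx,1),round(cy,1),"size",round(max(w,h),1),round(min(w,h),1),"ang",round((a+90)%180-90,1),len(u))
E
python3 - <<'E'
from m import *
for n in("top","side"):
    k=np.load(n+"0.npz");p=k['p'];C=cloud(n,k['d']);hsv=cv2.cvtColor(p,cv2.COLOR_RGB2HSV);gray=hsv[...,1]<60
    print("block");rect(n,C,p,(.47,.097),.04,.061,.08,.067)
    print("plate");rect(n,C,p,(.465,.095),.12,.0,.03,.012,(hsv[...,1]<40)&(hsv[...,2]>120))
    print("stand");rect(n,C,p,(.45,.24),.11,.030,.046,.038)
    print("thin");rect(n,C,p,(.40,.247),.04,.064,.085,.073)
    print("boss");rect(n,C,p,(.375,-.105),.04,.028,.04,.033)
    print("eye");rect(n,C,p,(.505,-.137),.035,.022,.035,.027)
def cl(n,pts,z):
    pts=np.array(pts,float)
    q=(pts+.5)/4-.5+[185,175] if n=="top" else np.c_[(pts[:,0]+.5)/4-.5+220,(pts[:,1]+.5)/3-.5+175]
    return (cast(n,q[:,0],q[:,1],z)[:,:2]*1000).round(1).tolist()
print("slot",cl("top",[(77,378),(116,378),(117,452),(77,452)],.038))
print("platecorn",cl("top",[(212,169),(291,141),(388,402),(308,437)],.012),cl("side",[(131,249),(193,199),(519,299),(468,363)],.012))
print("stud,pin",cl("top",[(332,376),(261,182)],.04),cl("side",[(447,274),(202,206)],.04))
print("boss",cl("top",[(659,248)],.033),cl("side",[(629,96)],.033))
print("eye",cl("top",[(598,56)],.027),cl("side",[(422,42)],.027))
print("slot side",cl("side",[(172,405),(212,387)],.038))
E
```

```text
block
top ctr 471.9 96.3 size 36.0 17.7 ang 7.7 113
plate
top ctr 460.7 92.4 size 179.7 54.4 ang -5.7 1351
stand
top ctr 441.0 233.9 size 149.8 61.2 ang -20.6 1154
thin
top ctr 394.2 250.8 size 35.5 11.4 ang -24.0 97
boss
top ctr 378.8 -116.9 size 35.9 35.8 ang 17.1 149
eye
top ctr 492.9 -139.2 size 49.2 22.3 ang -20.3 113
block
side ctr 470.4 103.0 size 37.3 23.8 ang 8.5 185
plate
side ctr 459.4 98.5 size 181.5 58.9 ang -5.5 1669
stand
side ctr 439.5 239.9 size 153.8 64.8 ang -20.5 2225
thin
side ctr 392.6 258.2 size 40.0 17.5 ang -22.8 242
boss
side ctr 377.1 -110.0 size 38.6 36.5 ang -64.6 157
eye
side ctr 491.0 -131.5 size 50.1 26.2 ang -18.3 112
slot [[467.9, 237.2], [457.4, 216.1], [417.4, 233.4], [428.0, 254.7]]
platecorn [[554.4, 110.3], [548.4, 57.0], [373.1, 75.1], [376.0, 128.5]] [[552.3, 115.9], [548.0, 60.2], [371.3, 78.0], [374.0, 136.3]]
stud,pin [[400.3, 99.2], [526.6, 86.4]] [[399.6, 99.6], [525.4, 92.5]]
boss [[381.0, -115.6]] [[379.8, -115.5]]
eye [[507.3, -142.5]] [[506.3, -140.1]]
slot side [[463.4, 238.4], [454.6, 220.3]]
```

```bash
cat >> h.py <<'E'
def plan(pos,yaw):
    "shift (cm, tool axes) and turn (deg, rotvec) to reach pos with tool down and tool x at world yaw"
    s=env.get_state(); r=rot(s["orientation"])
    y=np.radians(yaw); T=R.from_matrix(np.array([[np.cos(y),np.sin(y),0],[np.sin(y),-np.cos(y),0],[0,0,-1]]))
    print("t",round(s["clock"],2),"tcp",(s["tcp_pos"]*1000).round(1),"yaw",round(np.degrees(np.arctan2(*r.as_matrix()[[1,0],0])),2),"gap",round(s["finger_gap"]*1000,1),"F",s["wrist_force"].round(1))
    print("turn",np.degrees((r.inv()*T).as_rotvec()).round(2),"shift cm",(r.inv().apply(np.array(pos)-s["tcp_pos"])*100).round(2))
E
python3 - <<'E'
from h import *
plan((.33,-.22,.2),98);plan((.471,.0985,.14),188)
for n in("top","side"):
    C=cloud(n,np.load(n+"0.npz")['d']).reshape(-1,3)
    q=C[(C[:,2]>.09)&(C[:,0]>.3)&(C[:,0]<.62)&(abs(C[:,1])<.35)]
    print(n,len(q),q.min(0) if len(q) else "",q.max(0) if len(q) else "")
E
```

```text
t 0.1 tcp [ 186.7 -543.4  230.5] yaw 18.95 gap 85.2 F [-0.2  0.2 -0.5]
turn [-7.000e-02 -7.000e-02 -7.905e+01] shift cm [ 24.06 -25.92   3.1 ]
t 0.1 tcp [ 186.7 -543.4  230.5] yaw 18.95 gap 85.2 F [-0.2  0.2 -0.5]
turn [ 1.0000e-02 -1.4000e-01 -1.6905e+02] shift cm [ 47.74 -51.46   9.14]
top 47342 [ 0.32309196 -0.34977318  0.09023963] [0.61998416 0.30019346 0.96982864]
side 4758 [ 0.48014181 -0.34883931  0.09012721] [0.6199858  0.25042037 0.48775984]
```

Call:
{"name": "carry_out", "arguments": {
  "steps": [
    [[0, 0, -10], [3, -3.2, 0.4], 0],
    [[0, 0, -20], [6, -6.5, 0.8], 0],
    [[0, 0, -30], [9, -9.7, 1.2], 0],
    [[0, 0, -40], [12, -13, 1.6], 0],
    [[0, 0, -50], [15, -16.2, 2], 0],
    [[0, 0, -60], [18, -19.5, 2.4], 0],
    [[0, 0, -70], [21, -22.7, 2.8], 0],
    [[0, 0, -79], [24, -25.9, 3.1], 0]
  ]
}}

```text
clock: 1.1
tcp_pos: [0.3297, -0.2194, 0.1999]
orientation: [-0.0, 0.655, 0.756, 0.0]
wrist_force: [0.2, -1.3, -0.5]
finger_gap: 0.0855
grip_force: 0.0
```

```bash
python3 - <<'E'
from h import *
plan((.471,.0985,.10),188)
k=np.load("side0.npz")['d']
C=cloud("side",k)[k>0].reshape(-1,3)
for lo in(.09,.15,.2,.25,.3,.35):
    q=C[(C[:,2]>lo)&(C[:,2]<lo+.05)&(C[:,0]>.3)&(C[:,0]<.62)&(C[:,1]>-.2)&(C[:,1]<.3)]
    print(lo,len(q),q.min(0).round(3) if len(q) else "",q.max(0).round(3) if len(q) else "")
E
```

```text
t 1.1 tcp [ 329.7 -219.4  199.9] yaw 98.24 gap 85.5 F [ 0.2 -1.3 -0.5]
turn [ 1.000e-02 -2.000e-02 -8.976e+01] shift cm [29.44 18.54 10.  ]
0.09 908 [ 0.573 -0.106  0.09 ] [0.62  0.025 0.14 ]
0.15 1184 [ 0.577 -0.106  0.15 ] [0.62  0.031 0.2  ]
0.2 448 [ 0.596 -0.082  0.2  ] [ 0.62  -0.008  0.25 ]
0.25 353 [ 0.593 -0.072  0.25 ] [ 0.62  -0.028  0.3  ]
0.3 236 [ 0.592 -0.078  0.3  ] [ 0.62  -0.028  0.318]
0.35 0
```

Call:
{"name": "carry_out", "arguments": {
  "steps": [
    [[0, 0, -10.5], [3.7, 2.3, 0.8], 0],
    [[0, 0, -21], [7.4, 4.6, 1.6], 0],
    [[0, 0, -31.5], [11, 6.9, 2.5], 0],
    [[0, 0, -42], [14.7, 9.3, 4], 0],
    [[0, 0, -52.5], [18.4, 11.6, 5.5], 0],
    [[0, 0, -63], [22, 13.9, 7], 0],
    [[0, 0, -73.5], [25.8, 16.2, 8.5], 0],
    [[0, 0, -84], [29.4, 18.5, 10], 0]
  ]
}}

```text
clock: 2.1
tcp_pos: [0.4723, 0.0973, 0.0995]
orientation: [-0.0, -0.02, 1.0, -0.0]
wrist_force: [0.2, -0.4, -0.0]
finger_gap: 0.0853
grip_force: 0.0
```

```bash
python3 - <<'E'
from h import *
plan((.471,.0985,.04),188)
p,d=env.read_camera("side")
a=cv2.resize(p[170:330,200:400],None,fx=4,fy=3.75,interpolation=cv2.INTER_CUBIC);cv2.imwrite("pics/c.png",a[:,:,::-1])
E
```

```text
t 2.1 tcp [472.3  97.3  99.5] yaw -177.68 gap 85.3 F [ 0.2 -0.4 -0. ]
turn [-0.01 -0.02 -5.68] shift cm [0.13 0.13 5.95]
```

View pics/c.png

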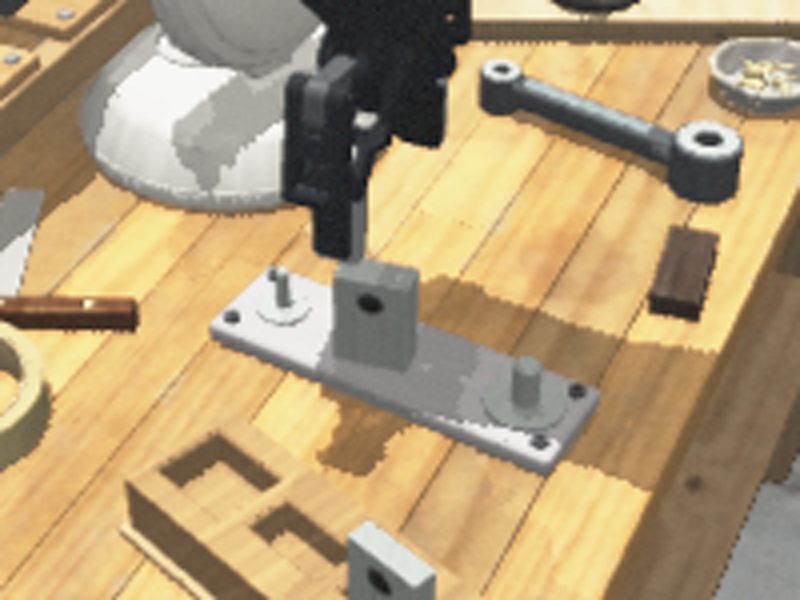

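The open fingers straddle the block (375,315) cleanly. I'll descend and grip.

Call:
{"name": "carry_out", "arguments": {
  "steps": [
    [[0, 0, -5.7], [0.1, 0.1, 1.5], 0],
    [[0, 0, -5.7], [0.1, 0.1, 3], 0],
    [[0, 0, -5.7], [0.1, 0.1, 4.5], 0],
    [[0, 0, -5.7], [0.1, 0.1, 5.9], 0],
    [[0, 0, -5.7], [0.1, 0.1, 5.9], 150],
    [[0, 0, -5.7], [0.1, 0.1, 5.9], 180],
    [[0, 0, -5.7], [0.1, 0.1, 5.9], 255],
    [[0, 0, -5.7], [0.1, 0.1, 5.9], 255]
  ],
  "force": 40
}}

```text
clock: 3.15
tcp_pos: [0.4716, 0.0967, 0.0419]
orientation: [0.001, -0.067, 0.998, -0.0]
wrist_force: [-0.4, -0.6, 0.9]
finger_gap: 0.0171
grip_force: 43.0
```

Call:
{"name": "carry_out", "arguments": {
  "steps": [
    [[0, 0, 0], [0, 0, 0], 255],
    [[0, 0, 0], [0, 0, 0], 255],
    [[0, 0, 0], [0, 0, 0], 255],
    [[0, 0, 0], [0, 0, 0], 255],
    [[0, 0, 0], [0, 0, 0], 255],
    [[0, 0, 0], [0, 0, 0], 255],
    [[0, 0, 0], [0, 0, -0.1], 255],
    [[0, 0, 0], [0, 0, -0.3], 255]
  ]
}}

```text
clock: 4.15
tcp_pos: [0.4703, 0.0968, 0.0437]
orientation: [-0.001, -0.067, 0.998, 0.0]
wrist_force: [0.5, 0.1, -2.3]
finger_gap: 0.0173
grip_force: 42.4
```

```bash
python3 - <<'E'
from m import *
plan((.44,.237,.10),159.5); s=env.get_state(); print(s["grip_force"],s["joint_pos"].round(2))
for n in("top","side"):
    p,d=env.read_camera(n);np.savez(f"{n}1.npz",p=p,d=d)
E
```

```text
t 4.15 tcp [470.3  96.8  43.7] yaw -172.35 gap 17.3 F [ 0.5  0.1 -2.3]
turn [-2.000e-02 -9.000e-02  2.815e+01] shift cm [ 1.15 14.3  -5.63]
42.392526268959045 [ 0.04  0.28 -0.5   0.8  -0.   -0.1 ]
```

Call:
{"name": "carry_out", "arguments": {
  "steps": [
    [[0, 0, 0], [0, 0, -3], 255],
    [[0, 0, 0], [0, 0, -5.6], 255],
    [[0, 0, 6], [0.2, 2.5, -5.6], 255],
    [[0, 0, 12], [0.4, 5.5, -5.6], 255],
    [[0, 0, 18], [0.6, 8.5, -5.6], 255],
    [[0, 0, 24], [0.8, 11.5, -5.6], 255],
    [[0, 0, 28.2], [1.1, 14.3, -5.6], 255],
    [[0, 0, 28.2], [1.1, 14.3, -5.6], 255]
  ]
}}

```text
clock: 5.25
tcp_pos: [0.4403, 0.2384, 0.0999]
orientation: [-0.0, 0.177, 0.984, -0.0]
wrist_force: [0.1, -0.2, -3.2]
finger_gap: 0.017
grip_force: 42.5
```

```bash
python3 - <<'E'
from m import *
plan((.44,.237,.10),159.5)
im=[]
for n,(u0,v0) in(("top",(170,220)),("side",(215,210))):
    p,d=env.read_camera(n);np.savez(f"{n}2.npz",p=p,d=d)
    im.append(cv2.resize(p[v0:v0+130,u0:u0+ (100)],None,fx=4,fy=4,interpolation=cv2.INTER_CUBIC))
cv2.imwrite("pics/d.png",np.hstack(im)[:,:,::-1])
E
```

```text
t 5.25 tcp [440.3 238.4  99.9] yaw 159.62 gap 17.0 F [ 0.1 -0.2 -3.2]
turn [-0.02 -0.04  0.12] shift cm [-0.02 -0.14 -0.01]
```

View pics/d.png

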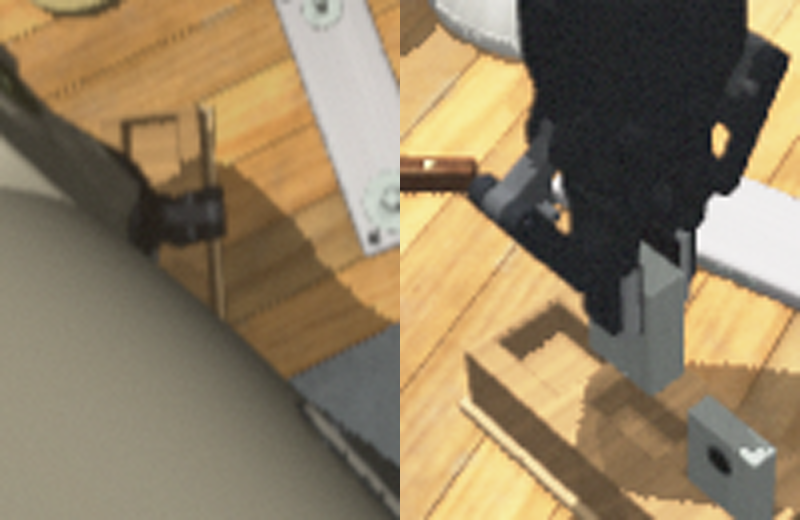

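Top is occluded. The side view shows the block's lower edge above the stand. I'll zoom in on the slot from the earlier frame next to the held block now.

```bash
python3 - <<'E'
from m import *
a=np.load("side0.npz")['p'][290:330,250:300]; b=np.load("side2.npz")['p'][275:315,255:305]
im=np.hstack([cv2.resize(x,None,fx=8,fy=8,interpolation=cv2.INTER_CUBIC) for x in(a,b)])
cv2.imwrite("pics/e.png",im[:,:,::-1])
# predicted block-bottom corners (no along-offset), in 8x pixel coords of right panel
s=env.get_state();M=rot(s["orientation"]).as_matrix()
for z in(-.0,):
  P=[s["tcp_pos"]+M@[sx*.018,sy*.009,.030] for sx,sy in((1,1),(1,-1),(-1,-1),(-1,1))]
  print(np.round(P,4)); print(((proj("side",P)-[255,275]+.5)*8-.5+[400,0]).round(0))
E
```

```text
[[0.4271 0.2517 0.0699]
 [0.4208 0.2348 0.0699]
 [0.4545 0.2222 0.0699]
 [0.4608 0.2391 0.0699]]
[[595. 284.]
 [664. 233.]
 [537. 131.]
 [468. 179.]]
```

View pics/e.png

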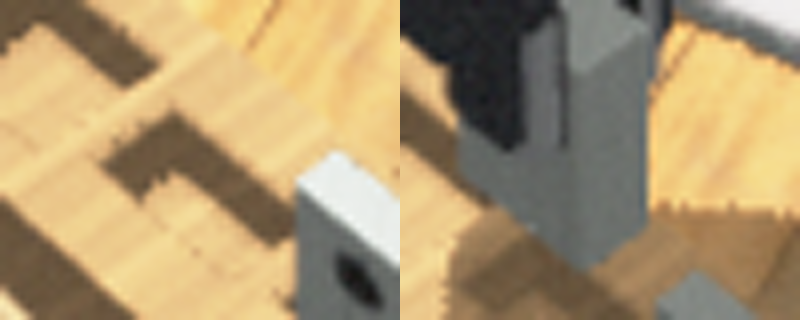

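```bash
python3 - <<'E'
from m import *
def c(pts,o,z):
    q=(np.array(pts,float)+.5)/8-.5+o; return cast("side",q[:,0],q[:,1],z)[:,:2]*1000
A,B,E=c([(175,110),(103,165),(298,208)],(250,290),.038)
print("slot A,B",A,B,"width",np.linalg.norm(A-B),"edge ang",np.degrees(np.arctan2(*(A-E)[::-1])),"AB ang",np.degrees(np.arctan2(*(B-A)[::-1])))
a=np.radians(-20.5);x=np.array([np.cos(a),np.sin(a)])
sc=(A+B)/2-20*x
N,Rr,L=c([(180,272),(248,228),(58,163)],(255,275),.0699)
print("block",N,Rr,L,np.linalg.norm(N-L),np.linalg.norm(N-Rr)); bc=(Rr+L)/2
print("slot c",sc,"block c",bc,"diff",sc-bc)
d=sc-bc; y=np.array([-x[1],x[0]]); print("diff in stand axes",d@x,d@y)
s=env.get_state()
rot_=rot(s["orientation"]).as_matrix()[:2,:2]; print("tool shift cm",(rot_.T@d/10).round(2))
print("tool shift cm via top stand ctr", (rot_.T@(np.array([441,233.9])-s['tcp_pos'][:2]*1000)/10).round(2))
E
```

```text
slot A,B [456.70712642 220.45510219] [463.13244775 239.42293428] width 20.02656756320887 edge ang -19.40642973471624 AB ang 71.28627572592633
block [430.88304144 250.27900013] [424.01569633 234.96019618] [464.60356884 236.25970149] 36.51868976814546 16.787679515210478
slot c [441.1863433  236.94316586] block c [444.30963259 235.60994883] diff [-3.12328929  1.33321702]
diff in stand axes -3.392400655967476 0.1549883454801747
tool shift cm [0.34 0.02]
tool shift cm via top stand ctr [-0.12 -0.28]
```

Call:
{"name": "carry_out", "arguments": {
  "steps": [
    [[0, 0, 0], [0.18, 0, 1], 255],
    [[0, 0, 0], [0.36, 0, 2], 255],
    [[0, 0, 0], [0.36, 0, 2.7], 255],
    [[0, 0, 0], [0.36, 0, 3], 255],
    [[0, 0, 0], [0.36, 0, 3.1], 255],
    [[0, 0, 0], [0.36, 0, 3.2], 255],
    [[0, 0, 0], [0.36, 0, 3.3], 255],
    [[0, 0, 0], [0.36, 0, 3.4], 255]
  ]
}}

```text
clock: 6.35
tcp_pos: [0.4384, 0.2384, 0.0666]
orientation: [0.001, 0.178, 0.984, 0.0]
wrist_force: [1.0, -0.4, -2.4]
finger_gap: 0.017
grip_force: 42.5
```

```bash
python3 - <<'E'
from m import *
plan((.44,.237,.048),159.5);s=env.get_state();print(s["ft_torque"].round(2),s["grip_force"])
p,d=env.read_camera("side");np.savez("side3.npz",p=p,d=d)
cv2.imwrite("pics/f.png",cv2.resize(p[250:350,220:320],None,fx=6,fy=6,interpolation=cv2.INTER_CUBIC)[:,:,::-1])
E
```

```text
t 6.35 tcp [438.4 238.4  66.6] yaw 159.45 gap 17.0 F [ 1.  -0.4 -2.4]
turn [ 0.03  0.07 -0.05] shift cm [-0.2  -0.08  1.86]
[-0.07 -0.15 -0.  ] 42.472906708717346
```

Call:
{"name": "carry_out", "arguments": {
  "steps": [
    [[0, 0, 0], [0, 0, 0.1], 255],
    [[0, 0, 0], [0, 0, 0.2], 255],
    [[0, 0, 0], [0, 0, 0.3], 255],
    [[0, 0, 0], [0, 0, 0.4], 255],
    [[0, 0, 0], [0, 0, 0.4], 255],
    [[0, 0, 0], [0, 0, 0.4], 255],
    [[0, 0, 0], [0, 0, 0.4], 255],
    [[0, 0, 0], [0, 0, 0.4], 255]
  ]
}}

```text
clock: 7.4
tcp_pos: [0.4382, 0.2383, 0.0623]
orientation: [0.0, 0.178, 0.984, -0.0]
wrist_force: [3.4, -1.7, -3.6]
finger_gap: 0.0171
grip_force: 42.4
```

```bash
python3 - <<'E'
from m import *
for i in range(3):
    plan((.44,.237,.048),159.5);s=env.get_state();print(s["ft_torque"].round(2),s["grip_force"])
    p,d=env.read_camera("side")
cv2.imwrite("pics/f.png",cv2.resize(p[250:350,220:320],None,fx=6,fy=6,interpolation=cv2.INTER_CUBIC)[:,:,::-1])
E
```

```text
t 7.4 tcp [438.2 238.3  62.3] yaw 159.45 gap 17.1 F [ 3.4 -1.7 -3.6]
turn [ 0.01  0.04 -0.05] shift cm [-0.21 -0.06  1.43]
[-0.27 -1.09 -0.02] 42.35405087471008
t 7.45 tcp [438.2 238.3  62.3] yaw 159.44 gap 17.1 F [ 4.3  0.  -3.1]
turn [ 0.01  0.04 -0.06] shift cm [-0.21 -0.06  1.43]
[-0.27 -1.09  0.03] 42.338844537734985
t 7.5 tcp [438.2 238.3  62.3] yaw 159.45 gap 17.3 F [ 5.6 -1.3 -3.7]
turn [ 0.01  0.04 -0.05] shift cm [-0.21 -0.06  1.43]
[-0.21 -1.16 -0.01] 42.323620319366455
```

The block has entered the slot, and the near end wall is pushing lightly (+x, 5 N). I'll shift back 1.5 mm and go down.

Call:
{"name": "carry_out", "arguments": {
  "steps": [
    [[0, 0, 0], [-0.15, 0, 0], 255],
    [[0, 0, 0], [-0.15, 0, 0.2], 255],
    [[0, 0, 0], [-0.15, 0, 0.4], 255],
    [[0, 0, 0], [-0.15, 0, 0.6], 255],
    [[0, 0, 0], [-0.15, 0, 0.8], 255],
    [[0, 0, 0], [-0.15, 0, 1], 255],
    [[0, 0, 0], [-0.15, 0, 1.2], 255],
    [[0, 0, 0], [-0.15, 0, 1.3], 255]
  ]
}}

```text
clock: 8.55
tcp_pos: [0.4391, 0.2377, 0.0491]
orientation: [-0.0, 0.178, 0.984, -0.0]
wrist_force: [0.9, -1.4, -2.9]
finger_gap: 0.0172
grip_force: 42.5
```

```bash
python3 - <<'E'
from m import *
plan((.44,.237,.048),159.5);s=env.get_state();print(s["ft_torque"].round(2),s["grip_force"])
E
```

```text
t 8.55 tcp [439.1 237.7  49.1] yaw 159.45 gap 17.2 F [ 0.9 -1.4 -2.9]
turn [-0.01 -0.01 -0.05] shift cm [-0.11 -0.04  0.11]
[ 0. -0. -0.] 42.47275114059448
```

Call:
{"name": "carry_out", "arguments": {
  "steps": [
    [[0, 0, 0], [0, 0, 0.05], 255],
    [[0, 0, 0], [0, 0, 0.1], 255],
    [[0, 0, 0], [0, 0, 0.15], 255],
    [[0, 0, 0], [0, 0, 0.2], 255],
    [[0, 0, 0], [0, 0, 0.2], 255],
    [[0, 0, 0], [0, 0, 0.2], 255],
    [[0, 0, 0], [0, 0, 0.2], 255],
    [[0, 0, 0], [0, 0, 0.2], 255]
  ]
}}

```text
clock: 9.55
tcp_pos: [0.4393, 0.2378, 0.0479]
orientation: [0.0, 0.178, 0.984, 0.0]
wrist_force: [-2.7, -1.2, 5.3]
finger_gap: 0.0174
grip_force: 43.5
```

Floor contact at the expected height means the block is home. I'll release and lift.

Call:
{"name": "carry_out", "arguments": {
  "steps": [
    [[0, 0, 0], [0, 0, -0.1], 150],
    [[0, 0, 0], [0, 0, -0.1], 130],
    [[0, 0, 0], [0, 0, -0.1], 130],
    [[0, 0, 0], [0, 0, -0.1], 130],
    [[0, 0, 0], [0, 0, -1], 130],
    [[0, 0, 0], [0, 0, -3], 130],
    [[0, 0, 0], [0, 0, -5], 130],
    [[0, 0, 0], [0, 0, -6.5], 130]
  ]
}}

```text
clock: 10.55
tcp_pos: [0.4396, 0.2379, 0.1137]
orientation: [0.001, 0.178, 0.984, 0.0]
wrist_force: [-0.2, -0.4, -0.6]
finger_gap: 0.042
grip_force: 0.0
```

```bash
python3 - <<'E'
from m import *
plan((.4243,-.1246,.11),168.5)
p,d=env.read_camera("side");np.savez("side4.npz",p=p,d=d);C=cloud("side",d)
rect("side",C,p,(.44,.237),.03,.064,.085,.073); rect("side",C,p,(.394,.256),.03,.064,.085,.073)
t=np.load("top0.npz")['p'];h=cv2.cvtColor(t,cv2.COLOR_RGB2HSV)
a=[(545/4+185,337/4+175),(385,222)]
print(cast("top",[x[0] for x in a],[x[1] for x in a],.015))
im=cv2.resize(p[200:340,210:350],None,fx=4,fy=4,interpolation=cv2.INTER_CUBIC);cv2.imwrite("pics/g.png",im[:,:,::-1])
E
```

```text
t 10.55 tcp [439.6 237.9 113.7] yaw 159.46 gap 42.0 F [-0.2 -0.4 -0.6]
turn [ 0.04  0.06 -9.04] shift cm [-11.29 -34.49   0.35]
side ctr 438.0 242.3 size 41.4 23.2 ang -21.7 296
side ctr 392.6 258.1 size 39.7 16.9 ang -20.9 234
[[ 0.36374851 -0.03002134  0.015     ]
 [ 0.37458435 -0.2188146   0.015     ]]
```

View pics/g.png

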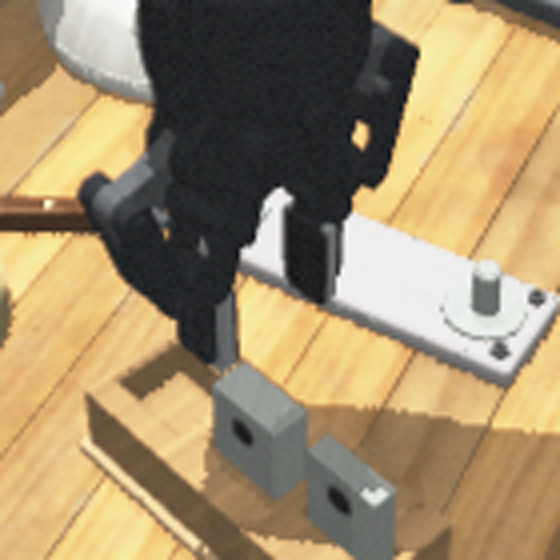

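The block stands upright and home in its slot at (260,430), level with its neighbour. Next, the lever.

Call:
{"name": "carry_out", "arguments": {
  "steps": [
    [[0, 0, -1], [-1.4, -4.3, 0], 130],
    [[0, 0, -2], [-2.8, -8.6, 0], 130],
    [[0, 0, -3.5], [-4.2, -13, 0], 130],
    [[0, 0, -5], [-5.6, -17.3, 0], 130],
    [[0, 0, -6], [-7, -21.6, 0], 130],
    [[0, 0, -7], [-8.5, -25.9, 0.4], 130],
    [[0, 0, -8], [-9.9, -30.2, 0.4], 130],
    [[0, 0, -9], [-11.3, -34.5, 0.4], 130]
  ]
}}

```text
clock: 11.6
tcp_pos: [0.4237, -0.1264, 0.1083]
orientation: [0.0, 0.1, 0.995, -0.0]
wrist_force: [0.7, -0.2, 0.9]
finger_gap: 0.042
grip_force: 0.0
```

```bash
python3 - <<'E'
from m import *
plan((.4243,-.1246,.003),168.5)
p,d=env.read_camera("side")
cv2.imwrite("pics/i.png",cv2.resize(p[120:240,290:430],None,fx=5,fy=5,interpolation=cv2.INTER_CUBIC)[:,:,::-1])
for n in("top","side"):
    k=np.load(n+"0.npz");C=cloud(n,k['d']);h=cv2.cvtColor(k['p'],cv2.COLOR_RGB2HSV)
    # bar: rectangle of whole lever, dark/grey vs wood
    v,u=np.nonzero((C[...,2]>.017)&(C[...,2]<.03)&(np.abs(C[...,0]-.445)<.03)&(np.abs(C[...,1]+.128)<.03)&(h[...,1]<90))
    P=cast(n,u,v,.024)[:,:2]*1000; c=P.mean(0); w=np.linalg.svd(P-c)[2][0]
    print(n,len(u),"bar ctr",c.round(1),"ang",np.degrees(np.arctan(w[1]/w[0])).round(1))
E
```

```text
t 11.6 tcp [ 423.7 -126.4  108.3] yaw 168.48 gap 42.0 F [ 0.7 -0.2  0.9]
turn [-0.    0.01 -0.02] shift cm [-0.02  0.19 10.53]
top 148 bar ctr [ 444.6 -128.5] ang -13.2
side 177 bar ctr [ 444.4 -123.9] ang -15.7
```

Call:
{"name": "carry_out", "arguments": {
  "steps": [
    [[0, 0, 0], [0, 0.25, 2.5], 130],
    [[0, 0, 0], [0, 0.25, 5], 130],
    [[0, 0, 0], [0, 0.25, 7.5], 130],
    [[0, 0, 0], [0, 0.25, 9], 130],
    [[0, 0, 0], [0, 0.25, 10], 130],
    [[0, 0, 0], [0, 0.25, 10.5], 130],
    [[0, 0, 0], [0, 0.25, 10.5], 130],
    [[0, 0, 0], [0, 0.25, 10.5], 130]
  ]
}}

```text
clock: 12.65
tcp_pos: [0.4249, -0.1227, 0.0038]
orientation: [0.0, 0.101, 0.995, -0.0]
wrist_force: [0.8, 0.1, -0.4]
finger_gap: 0.0418
grip_force: 0.0
```

Call:
{"name": "carry_out", "arguments": {
  "steps": [
    [[0, 0, 0], [0, 0, 0], 170],
    [[0, 0, 0], [0, 0, 0], 200],
    [[0, 0, 0], [0, 0, 0], 255],
    [[0, 0, 0], [0, 0, 0], 255],
    [[0, 0, 0], [0, 0, 0], 255],
    [[0, 0, 0], [0, 0, 0], 255],
    [[0, 0, 0], [0, 0, 0], 255],
    [[0, 0, 0], [0, 0, 0], 255]
  ],
  "force": 90
}}

```text
clock: 13.65
tcp_pos: [0.4248, -0.1237, 0.0041]
orientation: [0.0, 0.101, 0.995, -0.001]
wrist_force: [-2.7, -3.7, 5.8]
finger_gap: 0.0141
grip_force: 88.4
```

Call:
{"name": "carry_out", "arguments": {
  "steps": [
    [[0, 0, 0], [0, 0, -0.5], 255],
    [[0, 0, 0], [0, 0, -1.5], 255],
    [[0, 0, 0], [0, 0, -3], 255],
    [[0, 0, 0], [0, 0, -4.5], 255],
    [[0, 0, 0], [0, 0, -6], 255],
    [[0, 0, 0], [0, 0, -7.5], 255],
    [[0, 0, 0], [0, 0, -8], 255],
    [[0, 0, 0], [0, 0, -8], 255]
  ]
}}

```text
clock: 14.65
tcp_pos: [0.4244, -0.1224, 0.0834]
orientation: [0.0, 0.101, 0.995, 0.0]
wrist_force: [0.5, -0.8, -6.2]
finger_gap: 0.0142
grip_force: 88.4
```

```bash
python3 - <<'E'
from m import *
s=env.get_state(); print(s["wrist_force"].round(1),s["ft_torque"].round(2),s["grip_force"])
# nominal target: fixture: centre & angle
f=np.array([460.0,96.0]);a=np.radians(-5.6);x=np.array([np.cos(a),np.sin(a)])
t=f-20*x; print("target tcp",t); plan((t[0]/1e3,t[1]/1e3,.085),174.4)
M=rot(s["orientation"]).as_matrix()
# predicted lever points, grip exactly at balance: tool x = -lever x
und=s["tcp_pos"][2]-.004
B=s["tcp_pos"]+M@[.045,0,0];B[2]=und+.033;E=s["tcp_pos"]+M@[-.085,0,0];E[2]=und+.027
im=[]
for n in("top","side"):
    p,d=env.read_camera(n);np.savez(f"{n}5.npz",p=p,d=d)
    q=proj(n,[B,E]); print(n,q.round(1)); c=q.mean(0).astype(int)-[50,50]; print(c)
    im.append(cv2.resize(p[c[1]:c[1]+100,c[0]:c[0]+100],None,fx=4,fy=4,interpolation=cv2.INTER_CUBIC))
cv2.imwrite("pics/j.png",np.hstack(im)[:,:,::-1])
E
```

```text
[ 0.5 -0.8 -6.2] [-0.03  0.06 -0.04] 88.41243982315063
target tcp [440.095452  97.951658]
t 14.65 tcp [ 424.4 -122.4   83.4] yaw 168.46 gap 14.2 F [ 0.5 -0.8 -6.2]
turn [ 0.    0.01 -5.94] shift cm [ 2.87 21.9  -0.16]
top [[354.8 231.8]
 [337.5 179.6]]
[296 155]
side [[381.1 175.3]
 [326.2 158.2]]
[303 116]
```

View pics/j.png

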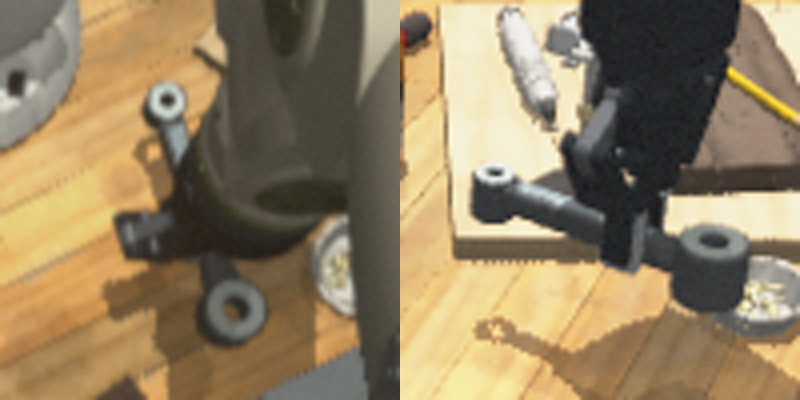

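The lever hangs level. Its bores, at (234,309)/(166,101) in top and (714,240)/(494,172) in side, match the prediction to within about 1 mm. Now to the fixture.

Call:
{"name": "carry_out", "arguments": {
  "steps": [
    [[0, 0, 0], [0.4, 3, 0], 255],
    [[0, 0, -1], [0.8, 6, 0], 255],
    [[0, 0, -2], [1.2, 9.5, 0], 255],
    [[0, 0, -3], [1.6, 13, 0], 255],
    [[0, 0, -4], [2, 16.5, 0], 255],
    [[0, 0, -5], [2.4, 19.5, 0.5], 255],
    [[0, 0, -5.9], [2.7, 21.8, 1], 255],
    [[0, 0, -5.9], [2.7, 21.8, 1.4], 255]
  ]
}}

```text
clock: 15.75
tcp_pos: [0.4409, 0.0978, 0.0684]
orientation: [-0.001, 0.048, 0.999, -0.0]
wrist_force: [-0.2, -1.1, -5.9]
finger_gap: 0.0142
grip_force: 89.0
```

```bash
python3 - <<'E'
from m import *
s=env.get_state();print(s["ft_torque"].round(2)); plan((.4415,.097,.069),174.4)
M=rot(s["orientation"]).as_matrix();T=s["tcp_pos"];und=T[2]-.004
B=T+M@[.045,0,0];B[2]=und+.033;E=T+M@[-.085,0,0];E[2]=und+.027
print(B,E)
im=[]
for n in("top","side"):
    p,d=env.read_camera(n);np.savez(f"{n}6.npz",p=p,d=d)
    q=proj(n,[B,E]); print(n,q.round(1)); c=(q.mean(0)-[33 if n=="top" else 42,50]).astype(int); print(c)
    im.append(cv2.resize(p[c[1]:c[1]+110,c[0]:c[0]+(66 if n=="top" else 94)],None,fx=5,fy=5,interpolation=cv2.INTER_CUBIC))
cv2.imwrite("pics/k.png",np.hstack(im)[:,:,::-1])
E
```

```text
[-0.05  0.01 -0.03]
t 15.75 tcp [440.9  97.8  68.4] yaw 174.51 gap 14.2 F [-0.2 -1.1 -5.9]
turn [-0.   -0.08  0.11] shift cm [-0.06 -0.07 -0.06]
[0.39614825 0.10206132 0.09735664] [0.52555225 0.08962877 0.09135664]
top [[266.5 268.9]
 [247.1 216.8]]
[223 192]
side [[334.7 243. ]
 [270.  221.1]]
[260 182]
```

View pics/k.png

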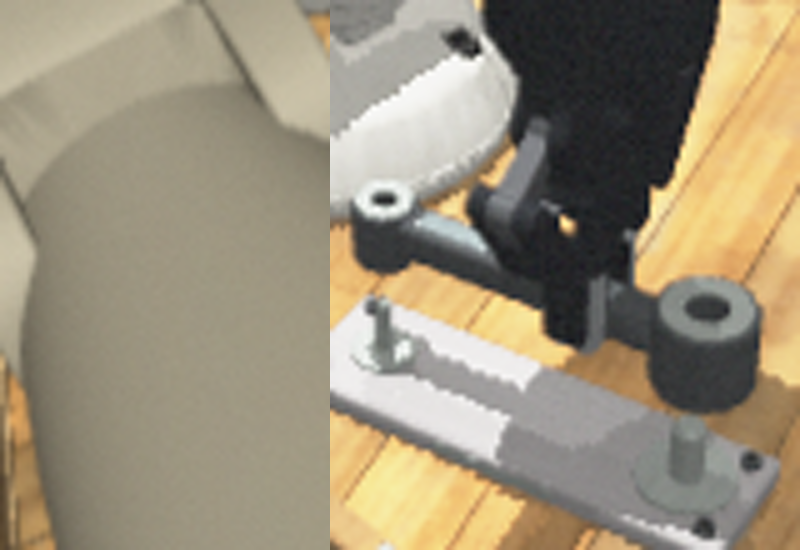

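Both tools-down views show the top view blocked. In the side view the bores are at (708,308)/(385,198), the stud top at (688,422) and the pin top at about (380,300). I'll refine the pin positions numerically, correcting for the side camera's bias.

```bash
python3 - <<'E'
from m import *
np.set_printoptions(linewidth=200)
k=np.load("side0.npz");g=cv2.cvtColor(k['p'],cv2.COLOR_RGB2GRAY)
print("pin cols 264..278 rows 238..254");print(g[238:255,264:279]);print("stud cols 324..340 rows 261..281");print(g[261:282,324:340])
b=np.array([.6,.25])
def c(pts,z): q=np.array(pts,float)-b; return (cast("side",q[:,0],q[:,1],z)[:,:2]*1000).round(1).tolist()
print("stud tip",c([(331.2,266)],.04),"pin tip",c([(269.6,241.6),(270,243)],.04))
q=lambda X,Y:(260+(X-330+.5)/5-.5,182+(Y+.5)/5-.5)
print("collars",c([q(687,482),q(382,352)],.013))
q2=lambda X,Y:((X+.5)/4-.5+220,(Y+.5)/3-.5+175)
print("corners",c([q2(131,249),q2(193,199),q2(519,299),q2(468,363)],.012))
print("lever B,E check",c([(335.2,243.3)],.0974),c([(270.7,221.3)],.0914))
E
```

```text
pin cols 264..278 rows 238..254
[[191 197 187 189 193 161 173 190 198 205 200 193 189 189 190]
 [187 188 193 195 169 161 190 200 205 203 195 188 190 191 188]
 [185 185 197 175 142 185 196 206 207 198 191 193 196 189 191]
 [196 198 201 188 161 188 236 213 201 192 192 193 193 187 196]
 [200 203 214 147 106 188 217 209 190 189 192 194 188 192 202]
 [199 228 213 127  99 146 161 145 197 227 221 194 193 201 209]
 [231 237 232 135  81 110 117 109 203 233 232 227 230 217 204]
 [236 236 237 228 190 125 110 107 201 233 234 235 234 230 231]
 [238 238 237 236 216 130 110 107 204 232 234 234 234 234 235]
 [238 237 237 237 219 133 108 108 181 233 234 234 234 234 234]
 [237 232 237 236 217 130 111 107 172 232 236 237 235 235 234]
 [235 234 236 234 215 127 109 110 170 233 235 235 219 234 235]
 [234 235 235 236 233 136 106 108 137 181 231 234 231 235 237]
 [230 235 235 236 235 160 111 111 138 220 234 235 237 236 238]
 [226 235 235 234 236 220 192 211 214 233 234 236 236 188 234]
 [196 226 235 236 237 236 224 223 225 234 237 236 193 223 236]
 [229 176 226 237 237 238 233 226 233 236 222 190 187 233 23
[... 968 characters left out ...]
7 235]
 [235 234 234 217 129 105 105 110 108 106 115 226 235 235 235 233]
 [234 234 234 195 120 108 108 109 107 108 113 229 235 236 233 233]
 [232 235 237 232 140 109 106 107 108 109 118 230 236 235 234 234]
 [235 236 238 237 219 170 137 115 114 119 204 228 235 233 234 234]
 [235 237 238 237 229 222 217 210 212 213 226 233 233 235 235 235]
 [237 238 237 237 236 229 226 223 223 226 226 226 233 236 236 236]
 [230 237 236 237 237 234 232 224 225 233 234 231 234 236 236 222]]
stud tip [[401.1, 99.6]] pin tip [[529.9, 88.4], [527.4, 91.7]]
collars [[398.9, 101.9], [530.1, 88.0]]
corners [[553.6, 115.8], [549.4, 60.1], [372.5, 77.8], [375.2, 136.2]]
lever B,E check [[396.3, 102.4]] [[525.5, 89.5]]
```

```bash
python3 - <<'E'
from m import *
b=np.array([.6,.25])
q=np.array([(331.15,267.),(270.15,241.8)])-b
S,P=cast("side",q[:,0],q[:,1],.04)[:,:2]*1e3
print(S,P,np.linalg.norm(P-S),np.degrees(np.arctan2(*(P-S)[::-1])))
x=(P-S)/np.linalg.norm(P-S); t=(S+P)/2-20*x; yaw=180+np.degrees(np.arctan2(x[1],x[0])); print(t,yaw)
plan((t[0]/1e3,t[1]/1e3,.069),yaw)
E
```

```text
[400.23538489 101.95357164] [528.71232615  88.47456647] 129.18207312231658 -5.989208330633222
[444.58302421  97.30089191] 174.01079166936677
t 15.85 tcp [440.6  96.4  68.3] yaw 174.38 gap 13.8 F [ 0.4 -0.1 -5.5]
turn [-0.05 -0.12  0.37] shift cm [-0.38  0.13 -0.07]
```

Call:
{"name": "carry_out", "arguments": {
  "steps": [
    [[0, 0, 0.1], [-0.1, 0, 0], 255],
    [[0, 0, 0.2], [-0.2, 0, 0], 255],
    [[0, 0, 0.3], [-0.3, -0.03, -0.05], 255],
    [[0, 0, 0.3], [-0.36, -0.03, -0.05], 255],
    [[0, 0, 0.3], [-0.36, -0.03, -0.05], 255],
    [[0, 0, 0.3], [-0.36, -0.03, -0.05], 255],
    [[0, 0, 0.3], [-0.36, -0.03, -0.05], 255],
    [[0, 0, 0.3], [-0.36, -0.03, -0.05], 255]
  ]
}}

```text
clock: 16.85
tcp_pos: [0.4452, 0.0959, 0.0698]
orientation: [0.0, 0.052, 0.999, -0.0]
wrist_force: [-0.3, -0.1, -4.6]
finger_gap: 0.0138
grip_force: 88.9
```

```bash
python3 - <<'E'
from m import *
plan((.4446,.0973,.069),174.0);s=env.get_state();print(s["grip_force"],s["ft_torque"].round(2))
p,d=env.read_camera("side");np.savez("side7.npz",p=p,d=d)
o=np.load("side6.npz")['p']
def ctr(im,u,v,r):
    g=255.-cv2.cvtColor(im,cv2.COLOR_RGB2GRAY)[v-r:v+r+1,u-r-1:u+r+2]; g=np.clip(g-255+95,0,None)
    vv,uu=np.indices(g.shape); return np.array([u-r-1+(uu*g).sum()/g.sum(), v-r+(vv*g).sum()/g.sum()])
for nm,u,v,r,z in(("boss",335,243,3,.0974),("eye",271,221,2,.0914)):
    a=ctr(o,u,v,r); 
    t=o[v-8:v+9,u-9:u+10]; R_=cv2.matchTemplate(p[v-16:v+17,u-18:u+19],t,cv2.TM_CCOEFF_NORMED); _,m,_,L=cv2.minMaxLoc(R_)
    du,dv=L[0]-9,L[1]-8; b=ctr(p,u+du,v+dv,r)
    q=np.array([a,b])-[.6,.25]; print(nm,a.round(2),b.round(2),m,(cast("side",q[:,0],q[:,1],z)[:,:2]*1e3).round(1).tolist())
E
```

```text
t 16.85 tcp [445.2  95.9  69.8] yaw 174.06 gap 13.8 F [-0.3 -0.1 -4.6]
turn [-0.01  0.    0.06] shift cm [0.07 0.13 0.08]
88.9410138130188 [-0.04 -0.04  0.01]
boss [335.23 243.36] [332.87 241.58] 0.9724481105804443 [[396.2, 102.5], [401.4, 99.9]]
eye [270.54 221.53] [268.77 219.57] 0.9554314017295837 [[525.4, 90.2], [531.0, 86.5]]
```

```bash
python3 - <<'E'
from m import *
def ctr(im,u,v,r):
    g=95.-cv2.cvtColor(im,cv2.COLOR_RGB2GRAY)[v-r:v+r+1,u-r-1:u+r+2]; g=np.clip(g,0,None)
    vv,uu=np.indices(g.shape); return np.array([u-r-1+(uu*g).sum()/g.sum(), v-r+(vv*g).sum()/g.sum()])
X=[];T=[]
for i in range(8):
    T.append(env.get_state()["tcp_pos"]*1e3); p,d=env.read_camera("side"); X.append([ctr(p,333,242,3),ctr(p,269,220,2)])
T=np.array(T);X=np.array(X);print(T.round(1)); print(X.mean(0).round(2),X.std(0).round(2))
und=T.mean(0)[2]-4.1; print("underside",und)
M=rot(env.get_state()["orientation"]).as_matrix(); t=T.mean(0)/1e3
L=[t+M@[.045,0,0],t+M@[-.085,0,0]]; L[0][2]=(und+33)/1e3; L[1][2]=(und+27)/1e3
b=X.mean(0)-proj("side",L); print("bias px",b.round(2)); bb=b.mean(0)
def c(q,z): q=np.array(q)-bb; return cast("side",q[0],q[1],z)[:2]*1e3
B,E=c(X.mean(0)[0],L[0][2]),c(X.mean(0)[1],L[1][2]); S,P=c((331.15,267.),.04),c((270.15,241.8),.04)
print("B,E",B,E,np.linalg.norm(E-B),"S,P",S,P); print("move",S-B,P-E); w=((S-B)+(P-E))/2
print("tool cm",(M[:2,:2].T@w/10).round(2))
np.set_printoptions(linewidth=200); g=cv2.cvtColor(p,cv2.COLOR_RGB2GRAY); print(g[236:250,325:342]); print(g[215:226,262:277])
E
```

```text
[[445.2  95.9  69.8]
 [445.2  95.9  69.8]
 [445.1  95.8  69.8]
 [445.2  95.8  69.8]
 [445.2  95.8  69.8]
 [445.1  95.8  69.7]
 [445.2  95.8  69.8]
 [445.2  95.8  69.8]]
[[332.85 241.58]
 [268.86 219.54]] [[0.03 0.01]
 [0.06 0.02]]
underside 65.66047943469532
bias px [[0.11 0.46]
 [0.21 0.41]]
B,E [400.45595031 100.60618298] [529.65773758  86.94281727] 129.92224364794836 S,P [399.70142966 101.19500959] [528.20055891  87.65471993]
move [-0.75452066  0.58882662] [-1.45717867  0.71190265]
tool cm [0.12 0.05]
[[162 151 161 142 148 139 158 160 156 152 148 159 155 140 153 169 175]
 [120 131 139 136 136 138 142 154 159 158 159 155 152 149 142 142 171]
 [128 133 135 138 137 135 131 128 143 149 157 157 161 157 149 133 139]
 [136 134 136 135 129 101  84  79  92  96 107 135 152 154 157 151 151]
 [136 134 135 123  89  67  57  60  63  61  69  88 130 153 156 158 156]
 [140 138 136 109  67  60  59  61  58  58  54  60  87 147 156 157 154]
 [137 139 135 103  62  55  61  61  58  57  57  58  68 146 154 155 154]
 [136 143 140 132  96  63  61  55  56  53  53  70 115 151 153 153 154]
 [129 137 140 140 133 
[... 398 characters left out ...]
  55]]
[[217 219 220 220 219 215 214 200 209 210 211 211 211 209 207]
 [216 215 218 205 222 237 232 229 237 228 224 212 213 209 205]
 [214 214 222 229 234 236 233 234 239 234 234 229 197 202 205]
 [212 208 232 236 231 165 146 144 151 218 235 236 183 214 216]
 [197 229 236 235 173  84  69  63  63 138 232 237 231 177 185]
 [155 206 233 236 202  92  55  59  55 179 233 235 214 133 167]
 [131 134 225 236 231 223 189 186 221 232 234 225 139  98 134]
 [105  90 153 213 231 232 232 228 235 224 195 158  92 108 119]
 [108  69  88 130 151 159 192 166 155 141 119  90 109 120 134]
 [105  60  64  67  72  83 102  84  74  69  85 106 120 130 187]
 [ 93  59  59  59  56  54  58  61  57  54  94 108 115 119 137]]
```

Call:
{"name": "carry_out", "arguments": {
  "steps": [
    [[0, 0, 0], [0.05, 0.02, 0], 255],
    [[0, 0, 0], [0.11, 0.05, 0.05], 255],
    [[0, 0, 0], [0.11, 0.05, 0.05], 255],
    [[0, 0, 0], [0.11, 0.05, 0.05], 255],
    [[0, 0, 0], [0.11, 0.05, 0.05], 255],
    [[0, 0, 0], [0.11, 0.05, 0.05], 255],
    [[0, 0, 0], [0.11, 0.05, 0.05], 255],
    [[0, 0, 0], [0.11, 0.05, 0.05], 255]
  ]
}}

```text
clock: 18.3
tcp_pos: [0.4442, 0.0964, 0.0693]
orientation: [0.0, 0.052, 0.999, -0.0]
wrist_force: [0.2, 0.6, -5.0]
finger_gap: 0.0139
grip_force: 88.9
```

```bash
python3 - <<'E'
from m import *
for i in range(4): p,d=env.read_camera("side")
def ctr(im,u,v,r):
    g=95.-cv2.cvtColor(im,cv2.COLOR_RGB2GRAY)[v-r:v+r+1,u-r-1:u+r+2]; g=np.clip(g,0,None)
    vv,uu=np.indices(g.shape); return np.array([u-r-1+(uu*g).sum()/g.sum(), v-r+(vv*g).sum()/g.sum()])
s=env.get_state();t=s["tcp_pos"];und=t[2]-.0041;bb=[.16,.43]
print(t,rot(s["orientation"]).as_matrix().round(3).tolist(),s["grip_force"])
c=lambda q,z:cast("side",q[0]-bb[0],q[1]-bb[1],z)[:2]*1e3
B,E=c(ctr(p,333,242,3),und+.033),c(ctr(p,269,220,2),und+.027);S,P=c((331.15,267.),.04),c((270.15,241.8),.04)
print("remaining",S-B,P-E,"level z (depth): underside",und)
E
```

```text
[0.44411565 0.09643827 0.0692536 ] [[-0.995, 0.104, -0.0], [0.104, 0.995, -0.0], [0.0, -0.0, -1.0]] 88.9418113231659
remaining [0.2153742 0.1341847] [-0.1303408   0.53983363] level z (depth): underside 0.06515360117884413
```

Within about 0.5 mm, level, with the underside at 65 mm. Handing in.

```bash
python3 -c "
from workcell import env
print(env.hand_in())"
```

```text
the job is handed in; nothing more can be done
None
```

The setting block is home and upright in its own slot, and the lever is held level by its balance point about 2.5 cm above the pins, with bore and eye over stud and pin to about 0.5 mm by the side camera; the job is handed in.

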